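Try out the folding stay of a punch case

ROBOT

A 6-joint arm with a two-finger parallel gripper is mounted at the origin on the work surface. World frame = base frame: x ahead of the robot, y to its left, z up, the work surface at z = 0. Lengths are in m, angles in degrees, forces in N, time in s.
With the tool pointing down it reaches from about 0.375 to 0.9 m from the base axis. Payload 3.1 kg.
Tool frame: the origin (TCP) lies between the finger pads; the fingertips stand 11 mm ahead of it and the grasp point (between the pads) lies 8 mm behind it; z points along the fingers, y is the line along which they close (so a half turn about z gives the same grasp; the last joint's range is limited). The gripper opens to 87 mm and grips with 3 to 60 N. Pads are 19 mm wide; open, the fingers measure 117 mm over their backs; the gripper's body (75 mm by 190 mm) begins 51 mm behind the grasp point.
Start: joints at [-81.962, 30.224, 82.088, -0, 67.689, -10.227], TCP at [0.196, -0.593, 0.234] pointing down, gripper open.
Joint ranges: [-176.69, 176.69], [-43.24, 126.21], [12.49, 139.97], [-82, 262], [0, 151.66], [-163.58, 163.58]. Speed limits (degrees/s): [159.86, 159.86, 180, 180, 180, 180].

INTERFACE

Orientations are given as a 3x3 rotation matrix whose columns are the frame's x, y, z axes.
In Python, from rig import bot, viewer, workorder, nets gives the robot as it stands. The module is installed in compiled form; this text tells all that it offers.
- The arm moves only by the tool move_arm, never from a script. Its argument "increments" is a list of rows, each a list of 7 numbers: the shift along the tool's x, y, z normalised to -1 to 1, where 1 is 0.3 m, then the turn, a rotation vector about the tool's x, y, z normalised to -1 to 1, where 1 is pi rad, then the opening, from 0 (shut) to 1 (fully open). In form: [[tx, ty, tz, wx, wy, wz, grip], ...]. A call has 1 to 10 rows; each row is the pose to reach, as a shift and turn from the pose commanded when the call began, along the tool's axes at that moment, turning the shorter way round; what a row does not reach only later rows make up. A row lasts 1/12 s, in which the tool goes at most 41.7 mm and 7.16 degrees, less where a joint would pass 70% of its speed; a pose out of reach is approached as far as the arm can. A call with a number of a shift or a turn outside -1 to 1 is refused whole. A call with a gripper value outside its range is refused whole. The fingers move at their own pace and stop on an object; the grip force is fixed at half the most. Time passes only in rows, so rows that repeat a pose let the fingers close. It gives the time, the measured TCP pose, the force, the opening and the grip force at its end, in the units of the state.
- bot.read_state(): the state, without advancing time (a new reading comes with each control period).
- viewer.capture(name): name is "scene" or "top" or "wrist"; returns a dict with "image" (384x512x3 uint8, blue, green, red), "K" (3x3 intrinsics, pixels), "dist" ([k1, k2, p1, p2, k3] as OpenCV has them; the pictures are not rectified), "eye" and "orientation" of the camera in the world. Camera axes: x right, y up, looking along -z (the intrinsics and any distortion apply to the point x, -y, -z); pixel columns grow to the right and rows downward; lengths in m; the calibration is good to about 2 mm. A picture is of the moment at which its call begins. There is no depth.
- workorder.hand_in(): hands the job in; it is judged then, once.
Trained networks look in the newest picture that a camera, given by its name, has taken for a name from the list of things; names that differ only in an ending like _2 or _b are one class to them, and where a whole thing is asked for, a point or a joint stands for the part that bears it (a point fixed in the world has none). Each returns a list of dicts, best first, with "conf" (0 to 1); they miss things now and then, are a little off and sometimes report something else, mostly with a low value. They report only what shows in the picture. A call takes as long as a camera call.
- nets.find_in(camera, thing): "location" ([column, row] in pixels, amid what is visible of it).
The state is a dict: "time_s": time; "joint_positions": joint angles; "qvel": joint speeds; "tau": joint torques, N m; "position": TCP position; "tcp_rot": TCP orientation; "force": force on the tool from outside, world axes, zero at the start; "moment": the same for the moment, N m; "opening": opening from 0.0 (shut) to 1.0 (fully open); "grasp_force": force on a finger pad.
Only numpy, scipy, OpenCV 4.12 (cv2) and the standard library are available. Lean on these libraries where they do the work, as an engineer would, in place of code of your own. Each camera call takes 0.05 s, during which the arm holds its last target. There are 200 camera calls.

TASK

The dark walnut punch case with the red knee bar has just been fitted with a folding lid stay: try it out. Raise the lid by its steel front bar all the way until the stay snaps straight and locks, and let go so that the stay alone holds the lid up for a moment. Then break the stay's knee by pushing the red bar down and back towards the hinges, draw clear, and see the lid sink fully shut.

Things in the scene. Friction and masses are not known exactly. Their poses are not given: they have to be found in the camera images.
- walnut: The dark brown walnut case, fixed to the table: 180 mm wide, 170 mm deep, box 60 mm high, lid 20 mm thick with a brass panel on top. Origin: centre of the underside; x to the back, y left, z up. The lid opens at the front (side of the robot); its hinge axis runs along y at x = +85, z = 60 mm. A similar lighter brown case with a black knee bar is not meant.
- walnut_lid_bar (a point): Middle of the lid's lifting bar: steel rod 10 mm thick, 120 mm long, parallel to the hinges, 40 mm in front of the lid's front edge, on a stem at each end. It turns with the lid, 210 mm from the hinge axis; lid shut, it is 70 mm above the table. Axes: x towards the hinges, y along the bar, z out of the lid's top.
- walnut_knee_bar (a point): Middle of the red bar (round, 12 mm thick, 50 mm long, parallel to the hinges) on the stay's knee, 45 mm out from the case's left (+y) flank. Lid shut: 54 mm above the table, 39 mm in front of the hinge axis. Locked: 119 mm up, 65 mm in front. Breaks down and back, 55 degrees below level: a few N; 15 mm passes straight, 30 to 40 mm makes sure, then the lid's weight folds it.
- walnut_lid (a joint): Lid angle in rad: 0 shut, 1.20 at the stay's full stretch, where it stops firmly, about 1.19 resting on the locked stay. The hinge is damped: lifting takes about 3 N at the bar; an unpropped lid sinks shut by itself in about 2 to 5 s.
- walnut_knee (a joint): Angle of the stay's knee in rad: 0 folded (lid shut), 2.76 dead straight, 2.96 locked on its stop just past straight. A weak spring draws it towards locked, so it snaps over when the lid has been raised to its stop; a lid let go short of that sinks again.

How it is judged:
By the outcome, as a careful person would: the job done as asked, in the order asked, and still so for the second after the job is handed in, with the robot touching nothing.
It also fails if it takes over 61 s, if anything falls off the work surface, if the arm or the gripper's body presses on something with over 40 N, if the wrist force passes 120 N, or if a joint passes its speed limit or range.

## Working session

There is one attempt and no reset: what is moved stays moved. The work goes in short steps, Python scripts to look and compute and a tool call to move; the robot and the scene stay as the last step left them, time stands still between calls to the robot, and variables do not carry over. Pictures are saved under pics/ and viewed, at most 10 in all, crops included, and the job is handed in when it is done.

Besides the shell and the picture viewer there is one more tool, called after "Request:" in YAML: its name, and indented under it one key for each argument. move_arm: Moves the arm, as the interface text tells. Its arguments: {"type":"object","properties":{"increments":{"type":"array"}},"required":["increments"]}

```bash
mkdir -p pics; cat > h.py <<'E'
import numpy as np,cv2
from rig import bot,viewer,workorder,nets
def cap(n,f=None):
    c=viewer.capture(n)
    if f: cv2.imwrite('pics/'+f,c['image'])
    return c
def ray(c,p):
    u=cv2.undistortPoints(np.array([[p]],float),np.array(c['K'],float),np.array(c['dist'],float))[0,0]
    d=np.array(c['orientation'])@np.array([u[0],-u[1],-1]); return np.array(c['eye']),d
def onz(c,p,z):
    e,d=ray(c,p); return e+d*(z-e[2])/d[2]
def proj(c,X):
    R=np.array(c['orientation']);x=(np.array(X,float).reshape(-1,3)-np.array(c['eye']))@R
    x=x*[1,-1,-1]
    return cv2.projectPoints(x,np.zeros(3),np.zeros(3),np.array(c['K'],float),np.array(c['dist'],float))[0][:,0]
E
python3 - <<'E'
from h import *
a=cap('scene');b=cap('top')
for c in('scene','top'):
    for t in('walnut','walnut_lid_bar','walnut_knee_bar'): print(c,t,nets.find_in(c,t)[:3])
cv2.imwrite('pics/a.png',np.vstack([a['image'],b['image']])[:, :]) if 0 else cv2.imwrite('pics/a.png',cv2.resize(np.hstack([a['image'],b['image']]),(800,300)))
cv2.imwrite('pics/b.png',b['image'])
print(a['eye'],b['eye'],bot.read_state()['tcp_rot'])
E
```

```text
scene walnut [{'location': [164.6, 194.8], 'conf': 0.71}]
scene walnut_lid_bar [{'location': [163.7, 184.4], 'conf': 0.91}]
scene walnut_knee_bar [{'location': [204.8, 201.8], 'conf': 0.72}]
top walnut [{'location': [363.2, 178.8], 'conf': 0.65}]
top walnut_lid_bar [{'location': [365.7, 174.9], 'conf': 0.75}, {'location': [367.9, 175.3], 'conf': 0.67}]
top walnut_knee_bar [{'location': [313.1, 158.9], 'conf': 0.85}]
[1.18248175 0.27696969 0.48743069] [0.454076   0.06486346 0.81670292] [[ 9.49589415e-01  3.13496316e-01 -5.26752979e-05]
 [ 3.13496316e-01 -9.49589362e-01  3.22440780e-04]
 [ 5.10640943e-05 -3.22699864e-04 -9.99999947e-01]]
```

View pics/a.png

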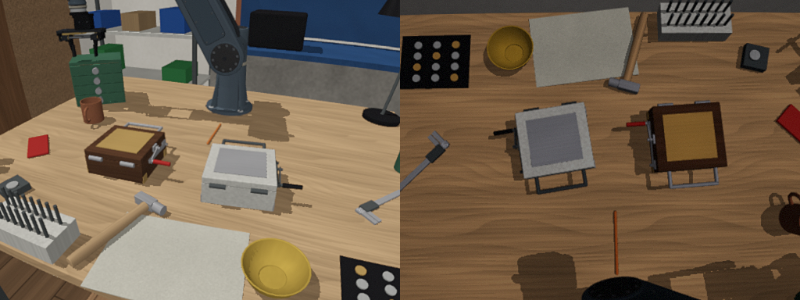

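View pics/b.png

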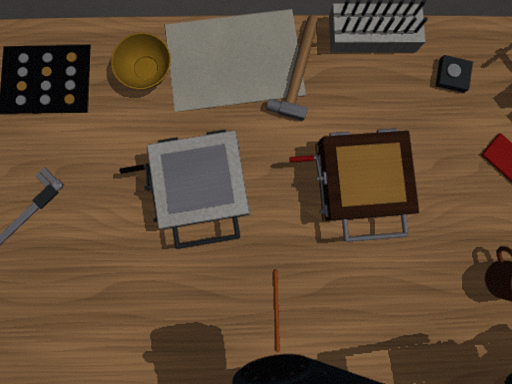

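```bash
python3 - <<'E'
import cv2
b=cv2.imread('pics/b.png'); cv2.imwrite('pics/c.png',cv2.resize(b[115:255,275:430],None,fx=4,fy=4,interpolation=cv2.INTER_CUBIC))
E
```

```text
(no output)
```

View pics/c.png

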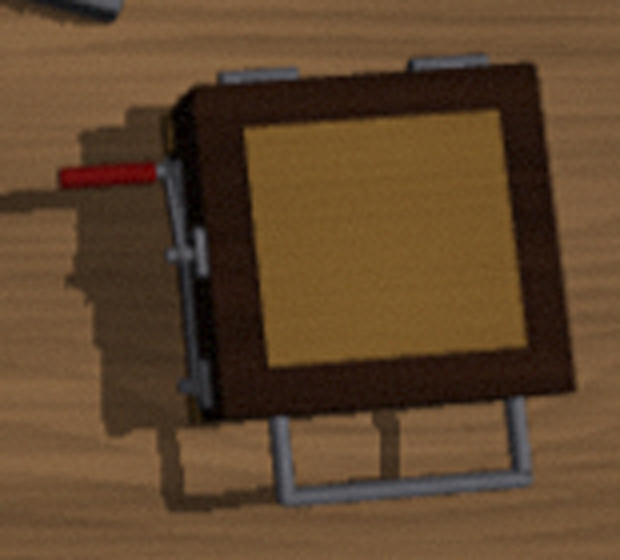

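Top view: the walnut lid's corners (crop px) are at (192,88), (535,64), (575,390) and (217,418). The steel bar runs (287,497)–(527,477) and the red bar (60,178)–(157,172).

```bash
cat >> h.py <<'E'
def T(p,X):
    c,s=np.cos(p[2]),np.sin(p[2]); X=np.atleast_2d(X)
    return np.c_[p[0]+c*X[:,0]-s*X[:,1],p[1]+s*X[:,0]+c*X[:,1],X[:,2]]
E
python3 - <<'E'
from h import *
from scipy.optimize import least_squares
c=cap('top')
px=np.array([[192,88],[535,64],[575,390],[217,418],[285,497],[529,477],[60,178],[157,172]])/4+[275,115]
X=np.array([[85,90,80],[85,-90,80],[-85,-90,80],[-85,90,80],[-125,60,70],[-125,-60,70],[46,160,54],[46,110,54]])/1000
f=lambda p:(proj(c,T(p,X))-px).ravel()
r=least_squares(f,[.5,-.1,0]);print(r.x,np.degrees(r.x[2]));print(r.fun.reshape(-1,2).round(1))
for n,q in dict(bar=[-.125,0,.07],knee=[.085-.065,.148,.119],baropen=[.085-.21*np.cos(1.19+.0476),0,.06+.21*np.sin(1.19)]).items(): print(n,T(r.x,q))
E
```

```text
[ 0.55827232 -0.17528945  0.05557759] 3.1843611765015973
[[-0.2 -1.2]
 [ 1.3 -0.9]
 [ 1.4  0.8]
 [ 1.5  0.6]
 [ 0.3  0. ]
 [-1.6  0.4]
 [-1.3  0.1]
 [-1.6 -0.1]]
bar [[ 0.43346532 -0.18223308  0.07      ]]
knee [[ 0.57002019 -0.02640699  0.119     ]]
baropen [[ 0.57456342 -0.1743831   0.25495748]]
```

```bash
cat >> h.py <<'E'
from scipy.spatial.transform import Rotation as Ro
P=[0.5583,-0.1753,0.0556]
def Rt(tilt=0,yaw=P[2]):
    # tool y along case x, z down, tilted forward by tilt deg (z towards +x)
    R=np.array([[0,1,0],[1,0,0],[0,0,-1]],float)
    return (Ro.from_euler('z',yaw)*Ro.from_euler('y',-tilt,degrees=True)).as_matrix()@R
def inc(pos,R,g,s=None):
    s=s or bot.read_state(); R0=np.array(s['tcp_rot']);p0=np.array(s['position'])
    t=R0.T@(np.array(pos)-p0)/.3; w=Ro.from_matrix(R0.T@R).as_rotvec()/np.pi
    return [float(round(v,4)) for v in [*t,*w,g]]
E
python3 - <<'E'
from h import *
print(inc([.433,-.182,.2],Rt(),.6))
E
```

```text
[1.1803, -1.0546, 0.1118, -0.0, -0.0001, -0.4162, 0.6]
```

Request:
move_arm:
  increments:
    - [0.98, -0.88, 0.09, 0, 0, -0.416, 0.6]
    - [0.98, -0.88, 0.09, 0, 0, -0.416, 0.6]
    - [0.98, -0.88, 0.09, 0, 0, -0.416, 0.6]
    - [0.98, -0.88, 0.09, 0, 0, -0.416, 0.6]
    - [0.98, -0.88, 0.09, 0, 0, -0.416, 0.6]
    - [0.98, -0.88, 0.09, 0, 0, -0.416, 0.6]
    - [0.98, -0.88, 0.09, 0, 0, -0.416, 0.6]
    - [0.98, -0.88, 0.09, 0, 0, -0.416, 0.6]
    - [0.98, -0.88, 0.09, 0, 0, -0.416, 0.6]
    - [0.98, -0.88, 0.09, 0, 0, -0.416, 0.6]

```text
time_s: 1.28
position: [0.393, -0.2463, 0.2064]
tcp_rot: [[-0.006, 1.0, -0.001], [1.0, 0.006, 0.002], [0.002, -0.0, -1.0]]
force: [0.8, 0.0, -0.9]
opening: 0.599
grasp_force: 0.0
```

```bash
python3 - <<'E'
from h import *
print(inc([.433,-.182,.17],Rt(),.5))
E
```

```text
[0.2133, 0.1347, 0.1218, -0.0001, -0.0008, -0.0156, 0.5]
```

Request:
move_arm:
  increments:
    - [0.213, 0.135, 0.122, 0, 0, -0.016, 0.35]
    - [0.213, 0.135, 0.122, 0, 0, -0.016, 0.35]
    - [0.213, 0.135, 0.122, 0, 0, -0.016, 0.35]
    - [0.213, 0.135, 0.122, 0, 0, -0.016, 0.35]
    - [0.213, 0.135, 0.122, 0, 0, -0.016, 0.35]

```text
time_s: 1.7
position: [0.4333, -0.1872, 0.1702]
tcp_rot: [[-0.049, 0.999, 0.0], [0.999, 0.049, -0.001], [-0.001, 0.0, -1.0]]
force: [-0.1, -1.1, -0.1]
opening: 0.372
grasp_force: 0.0
```

```bash
python3 - <<'E'
from h import *
w=cap('wrist','w1.png'); print(nets.find_in('wrist','walnut_lid_bar')); print(proj(w,T(P,[[-.125,60e-3,.07],[-.125,0,.07],[-.125,-.06,.07]])))
print(bot.read_state()['position'],bot.read_state()['opening']);print(inc([.433,-.182,.062],Rt(),.35))
E
```

```text
[{'location': [392.3, 156.0], 'conf': 0.61}]
[[255.95465472 122.38607217]
 [256.27879539 189.44989447]
 [256.55690153 248.42826093]]
[ 0.43314268 -0.18834116  0.17059493] 0.354506203542149
[0.0217, 0.0001, 0.362, 0.0004, 0.0005, -0.0028, 0.35]
```

View pics/w1.png

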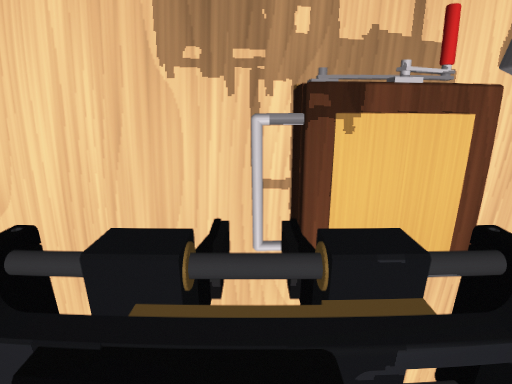

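The wrist view shows the steel bar upright at column 257, rows 118–247, centred between the fingers. It matches the fitted pose.

Request:
move_arm:
  increments:
    - [0.02, 0, 0.12, 0, 0, -0.003, 0.35]
    - [0.02, 0, 0.24, 0, 0, -0.003, 0.35]
    - [0.02, 0, 0.32, 0, 0, -0.003, 0.35]
    - [0.02, 0, 0.362, 0, 0, -0.003, 0.35]
    - [0.02, 0, 0.362, 0, 0, -0.003, 0.35]
    - [0.02, 0, 0.362, 0, 0, -0.003, 0]
    - [0.02, 0, 0.362, 0, 0, -0.003, 0]
    - [0.02, 0, 0.362, 0, 0, -0.003, 0]
    - [0.02, 0, 0.362, 0, 0, -0.003, 0]

```text
time_s: 2.55
position: [0.4339, -0.1818, 0.0626]
tcp_rot: [[-0.057, 0.998, 0.004], [0.998, 0.057, -0.002], [-0.002, 0.003, -1.0]]
force: [9.0, 3.1, -0.4]
opening: 0.133
grasp_force: 5.0
```

```bash
cat >> h.py <<'E'
H=P0=None
def arc(th):  # bar centre world for lid angle th
    a=th; x=-.21*np.cos(a)+.01*np.sin(a); z=.21*np.sin(a)+.01*np.cos(a)
    return T(P,[.085+x,0,.06+z])[0]
E
python3 - <<'E'
from h import *
s=bot.read_state();print(s['position'],s['opening'],s['grasp_force'],s['force'])
p0=np.array(s['position']);
for th in np.linspace(.03,1.215,34): print(round(th,3),inc(p0+arc(th)-arc(0),Rt(),0,s))
E
```

```text
[ 0.43385602 -0.18180591  0.06264067] 0.13328210885319994 5.003266632556915 [ 9.04097514  3.10798542 -0.37557963]
0.03 [-0.0001, 0.0014, -0.021, 0.0011, 0.0008, 0.0004, 0.0]
0.066 [-0.0001, 0.0039, -0.046, 0.0011, 0.0008, 0.0004, 0.0]
0.102 [-0.0002, 0.0073, -0.071, 0.0011, 0.0008, 0.0004, 0.0]
0.138 [-0.0002, 0.0115, -0.0957, 0.0011, 0.0008, 0.0004, 0.0]
0.174 [-0.0003, 0.0167, -0.1204, 0.0011, 0.0008, 0.0004, 0.0]
0.21 [-0.0004, 0.0227, -0.1448, 0.0011, 0.0008, 0.0004, 0.0]
0.245 [-0.0004, 0.0297, -0.169, 0.0011, 0.0008, 0.0004, 0.0]
0.281 [-0.0005, 0.0374, -0.1929, 0.0011, 0.0008, 0.0004, 0.0]
0.317 [-0.0006, 0.0461, -0.2166, 0.0011, 0.0008, 0.0004, 0.0]
0.353 [-0.0006, 0.0556, -0.2399, 0.0011, 0.0008, 0.0004, 0.0]
0.389 [-0.0007, 0.0659, -0.2628, 0.0011, 0.0008, 0.0004, 0.0]
0.425 [-0.0008, 0.077, -0.2854, 0.0011, 0.0008, 0.0004, 0.0]
0.461 [-0.0008, 0.0889, -0.3076, 0.0011, 0.0008, 0.0004, 0.0]
0.497 [-0.0009, 0.1016, -0.3293, 0.0011, 0.0008, 0.0004, 0.0]
0.533 [-0.001, 0.1151, -0.3505, 0.0011, 0.0008, 0.0004, 0.0]
0.569 [-0.001, 0.1294, -0.3713, 0.0011, 0.0008, 0.0004, 0.0]
0.6
[... 402 characters left out ...]
11, 0.0008, 0.0004, 0.0]
0.856 [-0.0016, 0.2681, -0.5162, 0.0011, 0.0008, 0.0004, 0.0]
0.892 [-0.0016, 0.2881, -0.5314, 0.0011, 0.0008, 0.0004, 0.0]
0.928 [-0.0017, 0.3088, -0.5458, 0.0011, 0.0008, 0.0004, 0.0]
0.964 [-0.0017, 0.3299, -0.5595, 0.0011, 0.0008, 0.0004, 0.0]
1.0 [-0.0018, 0.3515, -0.5724, 0.0011, 0.0008, 0.0004, 0.0]
1.035 [-0.0019, 0.3736, -0.5845, 0.0011, 0.0008, 0.0004, 0.0]
1.071 [-0.0019, 0.396, -0.5958, 0.0011, 0.0008, 0.0004, 0.0]
1.107 [-0.002, 0.4189, -0.6063, 0.0011, 0.0008, 0.0004, 0.0]
1.143 [-0.002, 0.4421, -0.616, 0.0011, 0.0008, 0.0004, 0.0]
1.179 [-0.0021, 0.4657, -0.6248, 0.0011, 0.0008, 0.0004, 0.0]
1.215 [-0.0021, 0.4896, -0.6328, 0.0011, 0.0008, 0.0004, 0.0]
```

Request:
move_arm:
  increments:
    - [0, 0, 0, 0, 0, 0, 0]
    - [0, 0, 0, 0, 0, 0, 0]
    - [0, 0.001, -0.021, 0, 0, 0, 0]
    - [0, 0.004, -0.046, 0, 0, 0, 0]
    - [0, 0.012, -0.096, 0, 0, 0, 0]
    - [0, 0.023, -0.145, 0, 0, 0, 0]
    - [0, 0.037, -0.193, 0, 0, 0, 0]
    - [0, 0.056, -0.24, 0, 0, 0, 0]
    - [0, 0.077, -0.285, 0, 0, 0, 0]
    - [0, 0.102, -0.329, 0, 0, 0, 0]

```text
time_s: 3.38
position: [0.4634, -0.1799, 0.1608]
tcp_rot: [[-0.059, 0.998, 0.0], [0.998, 0.059, -0.002], [-0.002, -0.0, -1.0]]
force: [2.1, -4.3, -6.8]
opening: 0.103
grasp_force: 30.0
```

```bash
python3 - <<'E'
from h import *
s=bot.read_state();print(s['position'],s['opening'],s['grasp_force'],s['force'])
p=np.array([.4339,-.182,.0626])
for th in [.533,.57,.605,.64,.676,.712,.748,.784,.82,.856]: print(round(th,3),inc(p+arc(th)-arc(0),Rt(),0,s))
E
```

```text
[ 0.46338378 -0.1799115   0.160798  ] 0.10274147304263583 29.998340606689453 [ 2.08169658 -4.29136299 -6.82268478]
0.533 [-0.0016, 0.0155, -0.0237, -0.0, 0.0007, 0.001, 0.0]
0.57 [-0.0017, 0.0301, -0.0451, -0.0, 0.0007, 0.001, 0.0]
0.605 [-0.0018, 0.0447, -0.0649, -0.0, 0.0007, 0.001, 0.0]
0.64 [-0.0019, 0.0599, -0.0841, -0.0, 0.0007, 0.001, 0.0]
0.676 [-0.002, 0.0763, -0.1033, -0.0, 0.0007, 0.001, 0.0]
0.712 [-0.0021, 0.0933, -0.1219, -0.0, 0.0007, 0.001, 0.0]
0.748 [-0.0022, 0.111, -0.1399, -0.0, 0.0007, 0.001, 0.0]
0.784 [-0.0022, 0.1293, -0.1572, -0.0, 0.0007, 0.001, 0.0]
0.82 [-0.0023, 0.1483, -0.1739, -0.0, 0.0007, 0.001, 0.0]
0.856 [-0.0024, 0.1678, -0.1898, -0.0, 0.0007, 0.001, 0.0]
```

Request:
move_arm:
  increments:
    - [0, 0.027, -0.042, 0, 0, 0, 0]
    - [0, 0.058, -0.082, 0, 0, 0, 0]
    - [0, 0.092, -0.12, 0, 0, 0, 0]
    - [0, 0.128, -0.155, 0, 0, 0, 0]
    - [0, 0.166, -0.187, 0, 0, 0, 0]
    - [0, 0.207, -0.217, 0, 0, 0, 0]
    - [0, 0.25, -0.243, 0, 0, 0, 0]
    - [0, 0.294, -0.267, 0, 0, 0, 0]
    - [0, 0.317, -0.277, 0, 0, 0, 0]
    - [0, 0.317, -0.277, 0, 0, 0, 0]

```text
time_s: 4.22
position: [0.5571, -0.1743, 0.2465]
tcp_rot: [[-0.059, 0.998, -0.003], [0.998, 0.059, -0.003], [-0.003, -0.003, -1.0]]
force: [-7.6, -0.2, 13.6]
opening: 0.102
grasp_force: 30.0
```

```bash
python3 - <<'E'
from h import *
s=bot.read_state();print(s['position'],s['opening'],s['grasp_force'],s['force'])
p=np.array([.4339,-.182,.0626])
for th in [1.107,1.143,1.16,1.18,1.2,1.22,1.24,1.26]: print(round(th,3),inc(p+arc(th)-arc(0),Rt(),0,s))
E
```

```text
[ 0.55710877 -0.17432592  0.24645108] 0.10156848200246567 30.0041002035141 [-7.55924613 -0.22630477 13.58431159]
1.107 [-0.0027, 0.0052, 0.0052, -0.0009, 0.0009, 0.0011, 0.0]
1.143 [-0.0028, 0.0284, -0.0046, -0.0009, 0.0009, 0.0011, 0.0]
1.16 [-0.0029, 0.0395, -0.009, -0.0009, 0.0009, 0.0011, 0.0]
1.18 [-0.0029, 0.0526, -0.0139, -0.0009, 0.0009, 0.0011, 0.0]
1.2 [-0.003, 0.0659, -0.0185, -0.0009, 0.0009, 0.0011, 0.0]
1.22 [-0.0031, 0.0792, -0.0229, -0.0009, 0.0009, 0.0011, 0.0]
1.24 [-0.0031, 0.0926, -0.027, -0.0009, 0.0009, 0.0011, 0.0]
1.26 [-0.0032, 0.1061, -0.0308, -0.0009, 0.0009, 0.0011, 0.0]
```

Request:
move_arm:
  increments:
    - [0, 0.012, -0.006, 0, 0, 0, 0]
    - [0, 0.026, -0.012, 0, 0, 0, 0]
    - [0, 0.04, -0.017, 0, 0, 0, 0]
    - [0, 0.052, -0.021, 0, 0, 0, 0]
    - [0, 0.06, -0.024, 0, 0, 0, 0]
    - [0, 0.068, -0.027, 0, 0, 0, 0]
    - [0, 0.074, -0.029, 0, 0, 0, 0]

```text
time_s: 4.8
position: [0.5783, -0.1731, 0.2544]
tcp_rot: [[-0.059, 0.998, -0.004], [0.998, 0.059, -0.003], [-0.003, -0.004, -1.0]]
force: [-6.9, -2.2, 10.3]
opening: 0.102
grasp_force: 30.0
```

```bash
python3 - <<'E'
from h import *
s=bot.read_state();print(s['position'],s['force'],s['grasp_force'])
p=np.array([.4339,-.182,.0626])
for th in [1.18,1.2,1.22]: print(th,inc(p+arc(th)-arc(0),Rt(),0,s))
a=cap('scene');cv2.imwrite('pics/s1.png',cv2.resize(a['image'][90:250,80:280],None,fx=3,fy=3))
E
```

```text
[ 0.57826962 -0.17307709  0.2544422 ] [-6.90958294 -2.17457919 10.28669341] 30.00505417585373
1.18 [-0.0029, -0.0179, 0.013, -0.0012, 0.0008, 0.001, 0.0]
1.2 [-0.0029, -0.0047, 0.0083, -0.0012, 0.0008, 0.001, 0.0]
1.22 [-0.003, 0.0086, 0.004, -0.0012, 0.0008, 0.001, 0.0]
```

View pics/s1.png

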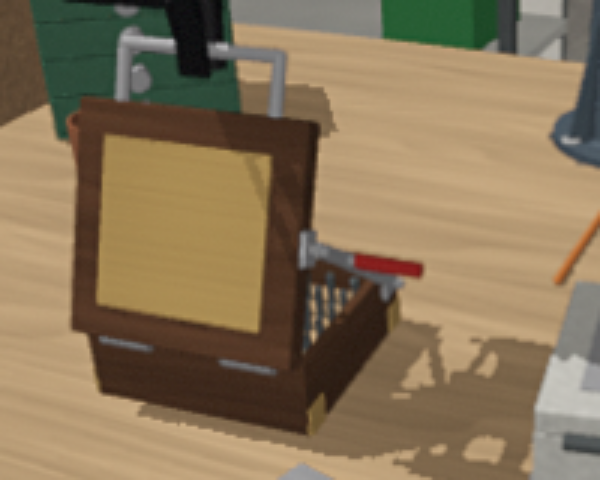

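The scene view shows the lid nearly vertical, with the red bar at crop (390,265). The tangential force is only about 3 N, so the lid isn't on its stop yet; I'll push a little further.

Request:
move_arm:
  increments:
    - [0, 0.01, -0.006, 0, 0, 0, 0]
    - [0, 0.02, -0.012, 0, 0, 0, 0]
    - [0, 0.03, -0.018, 0, 0, 0, 0]
    - [0, 0.03, -0.018, 0, 0, 0, 0]

```text
time_s: 5.18
position: [0.581, -0.1729, 0.2554]
tcp_rot: [[-0.059, 0.998, -0.021], [0.998, 0.059, -0.002], [-0.0, -0.021, -1.0]]
force: [-14.4, -5.0, 2.8]
opening: 0.102
grasp_force: 30.0
```

```bash
python3 - <<'E'
from h import *
s=bot.read_state();print(s['position'],s['force'],s['grasp_force'])
for n in('scene','top'):
    a=cap(n);print(n,nets.find_in(n,'walnut_knee_bar'),proj(a,T(P,[.02,.135,.119])),nets.find_in(n,'walnut_knee')[:1])
cv2.imwrite('pics/t1.png',cv2.resize(a['image'][115:255,255:410],None,fx=4,fy=4))
E
```

```text
[ 0.58097481 -0.17287883  0.25544536] [-14.39417656  -4.96577413   2.79068206] 30.00268667936325
scene [{'location': [206.3, 178.4], 'conf': 0.65}] [[210.628849   176.79232193]] [{'location': [192.3, 176.4], 'conf': 0.39}]
top [{'location': [321.2, 165.9], 'conf': 0.64}] [[306.30706654 165.84661783]] []
```

Request:
move_arm:
  increments:
    - [0, 0.006, -0.003, 0, 0, 0, 0]
    - [0, 0.012, -0.005, 0, 0, 0, 0]
    - [0, 0.012, -0.005, 0, 0, 0, 0]
    - [0, 0.012, -0.005, 0, 0, 0, 0]

```text
time_s: 5.82
position: [0.582, -0.1728, 0.2558]
tcp_rot: [[-0.059, 0.998, -0.027], [0.998, 0.059, -0.001], [0.001, -0.027, -1.0]]
force: [-17.4, -7.4, -0.1]
opening: 0.101
grasp_force: 30.0
```

```bash
cat >> h.py <<'E'
def red(c,n):
    h=cv2.cvtColor(c['image'],cv2.COLOR_BGR2HSV);m=((h[...,0]<6)|(h[...,0]>174))&(h[...,1]>170)&(h[...,2]>70)
    k,l,st,ce=cv2.connectedComponentsWithStats(m.astype(np.uint8))
    return [(st[i].tolist(),ce[i].round(1).tolist()) for i in range(1,k) if st[i][4]>15]
E
python3 - <<'E'
from h import *
s=bot.read_state();print(s['position'],s['force'],s['grasp_force'])
for n in('scene','top'):
    a=cap(n);print(n,red(a,n),proj(a,T(P,[[.02,.11,.119],[.02,.16,.119]])))
E
```

```text
[ 0.58203831 -0.17281156  0.2558117 ] [-17.39943313  -7.36913503  -0.11192131] 30.00314712524414
scene [([35, 172, 28, 30, 650], [48.4, 186.9]), ([198, 175, 22, 8, 98], [208.4, 178.8])] [[199.80481623 175.13050292]
 [221.64746683 178.48461976]]
top [] [[319.41182894 164.93577867]
 [293.16547578 166.76135749]]
```

```bash
python3 - <<'E'
from h import *
a=cap('scene','s2.png');print(red(a,0))
print('shut',proj(a,T(P,[.046,.135,.054])),'straight',proj(a,T(P,[.0286,.135,.107])),'locked',proj(a,T(P,[.02,.135,.119])))
b=cv2.imread('pics/a.png')
b=cap('top');cv2.imwrite('pics/t2.png',np.vstack([cv2.resize(a['image'][130:215,150:260],None,fx=5,fy=3.3),cv2.resize(b['image'][125:205,270:380],None,fx=5,fy=3.7)]))
E
```

```text
[([35, 172, 28, 30, 649], [48.4, 186.9]), ([198, 175, 22, 8, 98], [208.4, 178.8])]
shut [[207.54282571 208.88411432]] straight [[209.35245283 183.62234989]] locked [[210.628849   176.79232193]]
```

View pics/t2.png

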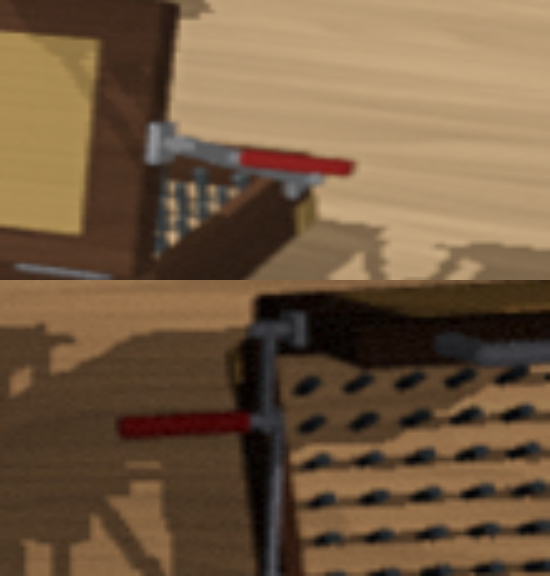

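The red bar is at about scene (208.4,178.8) and top (307,164.5), which is near the predicted locked position. I'll ease off slowly and watch whether the stay takes the load.

Request:
move_arm:
  increments:
    - [0, -0.01, 0.004, 0, 0, 0, 0]
    - [0, -0.02, 0.008, 0, 0, 0, 0]
    - [0, -0.03, 0.012, 0, 0, 0, 0]
    - [0, -0.036, 0.014, 0, 0, 0, 0]
    - [0, -0.042, 0.016, 0, 0, 0, 0]
    - [0, -0.042, 0.016, 0, 0, 0, 0]

```text
time_s: 6.52
position: [0.578, -0.1731, 0.2545]
tcp_rot: [[-0.058, 0.998, -0.004], [0.998, 0.058, -0.002], [-0.001, -0.004, -1.0]]
force: [-3.8, -2.6, 4.2]
opening: 0.102
grasp_force: 30.0
```

```bash
python3 - <<'E'
from h import *
s=bot.read_state();print(s['position'],s['force'])
a=cap('scene');print(red(a,0))
E
```

```text
[ 0.57799941 -0.17308096  0.25446426] [-3.82829748 -2.56294836  4.20087386]
[([35, 172, 28, 30, 650], [48.4, 186.9]), ([199, 175, 22, 7, 92], [209.4, 177.7])]
```

Request:
move_arm:
  increments:
    - [0, -0.007, 0.003, 0, 0, 0, 0]
    - [0, -0.015, 0.006, 0, 0, 0, 0]
    - [0, -0.015, 0.006, 0, 0, 0, 0]
    - [0, -0.015, 0.006, 0, 0, 0, 0]

```text
time_s: 6.9
position: [0.5758, -0.1732, 0.2537]
tcp_rot: [[-0.058, 0.998, 0.001], [0.998, 0.058, -0.002], [-0.002, 0.001, -1.0]]
force: [-2.6, -1.7, 6.5]
opening: 0.105
grasp_force: 30.0
```

```bash
python3 - <<'E'
from h import *
s=bot.read_state();print(s['position'],s['force'])
a=cap('scene');print(red(a,0))
E
```

```text
[ 0.5758368  -0.17322423  0.2537179 ] [-2.64345607 -1.66356521  6.45386938]
[([35, 172, 28, 30, 650], [48.4, 186.9]), ([199, 173, 22, 7, 90], [209.5, 175.8])]
```

Lowering the lid lifts the knee further, to row 175.8, so it is over centre and locked. Now I'll let go.

Request:
move_arm:
  increments:
    - [0, 0, 0, 0, 0, 0, 0.35]
    - [0, 0, 0, 0, 0, 0, 0.35]
    - [0, 0, 0, 0, 0, 0, 0.35]
    - [0, 0, -0.06, 0, 0, 0, 0.35]
    - [0, 0, -0.15, 0, 0, 0, 0.35]
    - [0, 0, -0.25, 0, 0, 0, 0.3]
    - [0, 0, -0.25, 0, 0, 0, 0.1]
    - [0, 0, -0.25, 0, 0, 0, 0]
    - [0, 0, -0.25, 0, 0, 0, 0]
    - [0, 0, -0.25, 0, 0, 0, 0]

```text
time_s: 7.78
position: [0.575, -0.172, 0.3255]
tcp_rot: [[-0.058, 0.998, -0.003], [0.998, 0.058, 0.002], [0.002, -0.003, -1.0]]
force: [-0.0, -0.8, 0.3]
opening: 0.085
grasp_force: 0.0
```

```bash
python3 - <<'E'
from h import *
s=bot.read_state();print(s['position'],s['force'],s['opening'])
a=cap('scene');print(red(a,0));b=cap('top');print(red(b,0))
cv2.imwrite('pics/v.png',np.hstack([cv2.resize(a['image'][90:230,80:240],(400,350)),cv2.resize(b['image'][90:250,250:433],(400,350))]))
E
```

```text
[ 0.57498088 -0.17199016  0.32549095] [-0.0072154  -0.76640047  0.32496476] 0.0850307964428835
[([35, 172, 28, 30, 650], [48.4, 186.9]), ([199, 173, 22, 7, 89], [209.5, 175.7])]
[]
```

View pics/v.png

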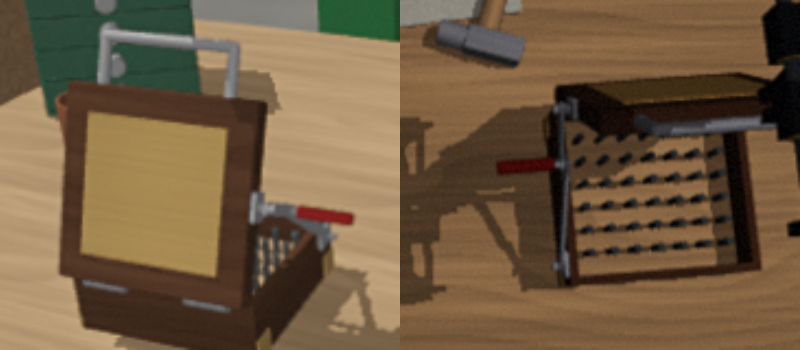

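The lid stands up by itself with the arm clear, and the red bar is at scene (209.5,175.7). Next is the knee.

```bash
python3 - <<'E'
from h import *
k=np.array([.02,.146,.119]);d=np.array([np.cos(np.radians(55)),0,-np.sin(np.radians(55))])
S=T(P,k-.057*d)[0];print(S,Rt(35)[:,2])
print(inc(S+[0,0,.1],Rt(35),0));print(inc(S,Rt(35),0))
E
```

```text
[ 0.53751234 -0.03023103  0.16569167] [ 0.5726901   0.03187442 -0.81915204]
[0.4791, -0.0974, 0.2004, -0.1953, -0.0008, 0.0005, 0.0]
[0.4785, -0.0964, 0.5338, -0.1953, -0.0008, 0.0005, 0.0]
```

Request:
move_arm:
  increments:
    - [0.14, -0.02, -0.05, 0, 0, 0, 0]
    - [0.28, -0.05, -0.05, -0.04, 0, 0, 0]
    - [0.41, -0.08, -0.03, -0.08, 0, 0, 0]
    - [0.479, -0.097, 0, -0.12, 0, 0, 0]
    - [0.479, -0.097, 0.1, -0.16, 0, 0, 0]
    - [0.479, -0.097, 0.2, -0.195, 0, 0, 0]
    - [0.479, -0.097, 0.3, -0.195, 0, 0, 0]
    - [0.479, -0.097, 0.42, -0.195, 0, 0, 0]
    - [0.479, -0.097, 0.534, -0.195, 0, 0, 0]
    - [0.479, -0.097, 0.534, -0.195, 0, 0, 0]

```text
time_s: 8.72
position: [0.5446, -0.0228, 0.2091]
tcp_rot: [[-0.07, 0.812, 0.579], [0.997, 0.049, 0.052], [0.014, 0.581, -0.814]]
force: [0.2, 0.4, -0.1]
opening: 0.001
grasp_force: 0.0
```

```bash
python3 - <<'E'
from h import *
s=bot.read_state();print(s['position'],s['force'])
a=cap('scene');print(red(a,0))
b=cap('top')
cv2.imwrite('pics/v2.png',np.hstack([cv2.resize(a['image'][90:230,120:280],(400,350)),cv2.resize(b['image'][90:250,230:413],(400,350))]))
k=np.array([.02,.146,.119]);d=np.array([np.cos(np.radians(55)),0,-np.sin(np.radians(55))])
print(inc(T(P,k-.057*d)[0],Rt(35),0))
E
```

```text
[ 0.54457203 -0.02280566  0.20907082] [ 0.24029839  0.35657826 -0.08762099]
[([35, 172, 28, 30, 650], [48.4, 186.9]), ([199, 173, 22, 7, 90], [209.6, 175.7])]
[-0.0272, -0.0998, 0.1006, 0.0017, -0.007, 0.0003, 0.0]
```

View pics/v2.png

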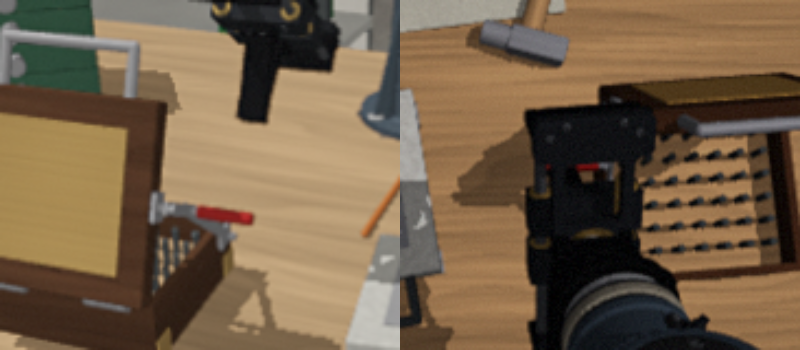

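The tool hangs above the red bar, the bar is unmoved and the body is clear of the lid.

Request:
move_arm:
  increments:
    - [-0.027, -0.1, 0.1, 0, -0.007, 0, 0]
    - [-0.027, -0.1, 0.1, 0, -0.007, 0, 0]
    - [-0.027, -0.1, 0.1, 0, -0.007, 0, 0]
    - [-0.027, -0.1, 0.1, 0, -0.007, 0, 0]

```text
time_s: 9.15
position: [0.5392, -0.0312, 0.168]
tcp_rot: [[-0.057, 0.812, 0.581], [0.998, 0.048, 0.03], [-0.004, 0.582, -0.813]]
force: [0.4, -0.5, 0.3]
opening: 0.01
grasp_force: 0.0
```

```bash
python3 - <<'E'
from h import *
s=bot.read_state();print(s['position'],s['force'])
k=np.array([.02,.146,.119]);d=np.array([np.cos(np.radians(55)),0,-np.sin(np.radians(55))])
for a in (-.057,-.027,-.017,.023):print(inc(T(P,k+a*d)[0],Rt(35),0))
E
```

```text
[ 0.53921744 -0.03115881  0.16796258] [ 0.43375794 -0.54770886  0.29214938]
[0.0034, -0.0089, 0.0029, 0.0032, 0.0008, 0.001, 0.0]
[0.0037, -0.0099, 0.1029, 0.0032, 0.0008, 0.001, 0.0]
[0.0038, -0.0102, 0.1363, 0.0032, 0.0008, 0.001, 0.0]
[0.0041, -0.0116, 0.2696, 0.0032, 0.0008, 0.001, 0.0]
```

Request:
move_arm:
  increments:
    - [0.004, -0.01, 0.05, 0, 0, 0, 0]
    - [0.004, -0.01, 0.1, 0, 0, 0, 0]
    - [0.004, -0.01, 0.12, 0, 0, 0, 0]
    - [0.004, -0.01, 0.14, 0, 0, 0, 0]
    - [0.004, -0.01, 0.16, 0, 0, 0, 0]
    - [0.004, -0.01, 0.18, 0, 0, 0, 0]
    - [0.004, -0.01, 0.2, 0, 0, 0, 0]
    - [0.004, -0.01, 0.22, 0, 0, 0, 0]
    - [0.004, -0.01, 0.24, 0, 0, 0, 0]
    - [0.004, -0.01, 0.26, 0, 0, 0, 0]

```text
time_s: 9.98
position: [0.5822, -0.0275, 0.1043]
tcp_rot: [[-0.058, 0.811, 0.582], [0.998, 0.05, 0.03], [-0.005, 0.583, -0.813]]
force: [-8.5, -0.2, 5.1]
opening: 0.008
grasp_force: 4.5
```

```bash
python3 - <<'E'
from h import *
s=bot.read_state();print(s['position'],s['force'])
a=cap('scene');print(red(a,0))
cv2.imwrite('pics/v3.png',cv2.resize(a['image'][90:230,120:280],(400,350)))
E
```

```text
[ 0.58221881 -0.02747293  0.10430679] [-8.53127452 -0.18005164  5.12243598]
[([35, 173, 28, 29, 648], [48.4, 186.9]), ([196, 189, 22, 8, 117], [206.8, 192.7])]
```

View pics/v3.png

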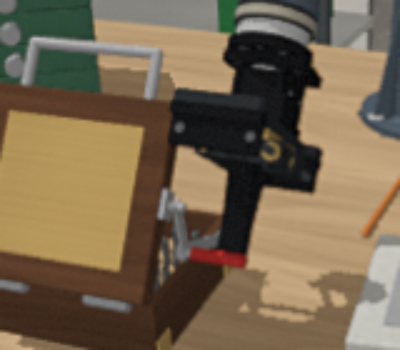

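The knee is folded well past straight, with the red bar at scene (206.8,192.7), and the lid is starting to sink. Drawing clear, back along the tool axis and outward.

Request:
move_arm:
  increments:
    - [0.02, 0, -0.08, 0, 0, 0, 0]
    - [0.04, 0, -0.2, 0, 0, 0, 0]
    - [0.08, 0.02, -0.33, 0, 0, 0, 0]
    - [0.12, 0.05, -0.45, 0, 0, 0, 0]
    - [0.18, 0.1, -0.55, 0, 0, 0, 0]
    - [0.25, 0.1, -0.65, 0, 0, 0, 0]
    - [0.3, 0.1, -0.65, 0, 0, 0, 0]
    - [0.3, 0.1, -0.65, 0, 0, 0, 0]
    - [0.3, 0.1, -0.65, 0, 0, 0, 0]
    - [0.3, 0.1, -0.65, 0, 0, 0, 0]

```text
time_s: 10.87
position: [0.4948, 0.0523, 0.2688]
tcp_rot: [[-0.064, 0.81, 0.582], [0.998, 0.051, 0.039], [0.002, 0.584, -0.812]]
force: [0.2, 0.0, -0.0]
opening: 0.006
grasp_force: 0.0
```

Request:
move_arm:
  increments:
    - [0, 0, 0, 0, 0, 0, 0]
    - [0, 0, 0, 0, 0, 0, 0]
    - [0, 0, 0, 0, 0, 0, 0]
    - [0, 0, 0, 0, 0, 0, 0]
    - [0, 0, 0, 0, 0, 0, 0]
    - [0, 0, 0, 0, 0, 0, 0]
    - [0, 0, 0, 0, 0, 0, 0]
    - [0, 0, 0, 0, 0, 0, 0]
    - [0, 0, 0, 0, 0, 0, 0]
    - [0, 0, 0, 0, 0, 0, 0]

```text
time_s: 11.7
position: [0.4949, 0.052, 0.2673]
tcp_rot: [[-0.065, 0.811, 0.582], [0.998, 0.051, 0.039], [0.002, 0.583, -0.812]]
force: [-0.1, -0.0, 0.1]
opening: 0.006
grasp_force: 0.0
```

Request:
move_arm:
  increments:
    - [0, 0, 0, 0, 0, 0, 0]
    - [0, 0, 0, 0, 0, 0, 0]
    - [0, 0, 0, 0, 0, 0, 0]
    - [0, 0, 0, 0, 0, 0, 0]
    - [0, 0, 0, 0, 0, 0, 0]
    - [0, 0, 0, 0, 0, 0, 0]
    - [0, 0, 0, 0, 0, 0, 0]
    - [0, 0, 0, 0, 0, 0, 0]
    - [0, 0, 0, 0, 0, 0, 0]
    - [0, 0, 0, 0, 0, 0, 0]

```text
time_s: 12.53
position: [0.4949, 0.0521, 0.2675]
tcp_rot: [[-0.065, 0.811, 0.582], [0.998, 0.051, 0.039], [0.002, 0.583, -0.812]]
force: [0.4, 0.0, 0.3]
opening: 0.007
grasp_force: 0.0
```

Request:
move_arm:
  increments:
    - [0, 0, 0, 0, 0, 0, 0]
    - [0, 0, 0, 0, 0, 0, 0]
    - [0, 0, 0, 0, 0, 0, 0]
    - [0, 0, 0, 0, 0, 0, 0]
    - [0, 0, 0, 0, 0, 0, 0]
    - [0, 0, 0, 0, 0, 0, 0]
    - [0, 0, 0, 0, 0, 0, 0]
    - [0, 0, 0, 0, 0, 0, 0]
    - [0, 0, 0, 0, 0, 0, 0]
    - [0, 0, 0, 0, 0, 0, 0]

```text
time_s: 13.37
position: [0.4949, 0.0521, 0.2675]
tcp_rot: [[-0.065, 0.811, 0.582], [0.998, 0.051, 0.039], [0.002, 0.583, -0.812]]
force: [0.1, 0.5, -0.1]
opening: 0.006
grasp_force: 0.0
```

Request:
move_arm:
  increments:
    - [0, 0, 0, 0, 0, 0, 0]
    - [0, 0, 0, 0, 0, 0, 0]
    - [0, 0, 0, 0, 0, 0, 0]
    - [0, 0, 0, 0, 0, 0, 0]
    - [0, 0, 0, 0, 0, 0, 0]
    - [0, 0, 0, 0, 0, 0, 0]
    - [0, 0, 0, 0, 0, 0, 0]
    - [0, 0, 0, 0, 0, 0, 0]
    - [0, 0, 0, 0, 0, 0, 0]
    - [0, 0, 0, 0, 0, 0, 0]

```text
time_s: 14.2
position: [0.4949, 0.0521, 0.2675]
tcp_rot: [[-0.065, 0.811, 0.582], [0.998, 0.051, 0.039], [0.002, 0.583, -0.812]]
force: [-0.4, 0.8, 0.2]
opening: 0.005
grasp_force: 0.0
```

```bash
python3 - <<'E'
from h import *
s=bot.read_state();print(s['time_s'],s['position'],s['force'])
a=cap('scene');print(red(a,0))
cv2.imwrite('pics/v4.png',a['image'])
E
```

```text
14.2 [0.49486405 0.05209219 0.26751045] [-0.39404427  0.80349657  0.18105077]
[([35, 172, 28, 30, 652], [48.4, 186.9]), ([196, 204, 22, 8, 113], [206.0, 207.7])]
```

View pics/v4.png

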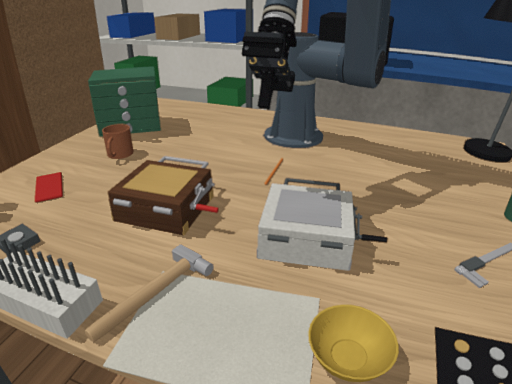

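The lid looks shut, with the red bar at (206,207.7). A little more waiting, then a numeric comparison with the starting picture.

Request:
move_arm:
  increments:
    - [0, 0, 0, 0, 0, 0, 0]
    - [0, 0, 0, 0, 0, 0, 0]
    - [0, 0, 0, 0, 0, 0, 0]
    - [0, 0, 0, 0, 0, 0, 0]
    - [0, 0, 0, 0, 0, 0, 0]
    - [0, 0, 0, 0, 0, 0, 0]
    - [0, 0, 0, 0, 0, 0, 0]
    - [0, 0, 0, 0, 0, 0, 0]
    - [0, 0, 0, 0, 0, 0, 0]
    - [0, 0, 0, 0, 0, 0, 0]

```text
time_s: 15.08
position: [0.4949, 0.0521, 0.2675]
tcp_rot: [[-0.065, 0.811, 0.582], [0.998, 0.051, 0.039], [0.002, 0.583, -0.812]]
force: [-0.7, -0.2, 0.4]
opening: 0.006
grasp_force: 0.0
```

```bash
python3 - <<'E'
from h import *
a=cap('scene');print(red(a,0))
i0=cv2.imread('pics/a.png')[:,:400];i1=cv2.resize(a['image'],(800//2,300));v4=cv2.imread('pics/v4.png')
r=np.s_[118:182,84:174]
d=cv2.absdiff(i0[r],i1[r]).max(2);print(d.mean(),(d>40).sum(),d.size)
g=lambda i:cv2.cvtColor(i[r],cv2.COLOR_BGR2GRAY).astype(np.float32)
print(cv2.phaseCorrelate(g(i0),g(i1)),cv2.absdiff(a['image'],v4)[140:240,100:230].mean())
E
```

```text
[([35, 172, 28, 30, 651], [48.4, 186.9]), ([196, 204, 22, 9, 114], [206.1, 207.7])]
1.6413194444444446 0 5760
((0.004148299016272006, -0.00190206089035172), 0.9991312630474567) 0.8396666666666667
```

The picture now matches the starting one, with no pixel differing noticeably, so the lid is fully shut and at rest.

```bash
python3 -c "
from rig import workorder; print(workorder.hand_in())"
```

```text
the job is handed in; nothing more can be done
None
```

The walnut case's stay locked and held the lid up on its own. I then broke the knee with the red bar, drew clear, and the lid sank fully shut; the job was handed in at about 15 s.

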